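# Raise the vial tray to the yellow rung

### The arm

A 6-joint arm with a two-finger parallel gripper is mounted at the origin on the work surface. World frame = base frame: x ahead of the robot, y to its left, z up, the work surface at z = 0. Lengths are in m, angles in rad, forces in N, time in s.
With the tool pointing down it reaches from about 0.35 to 0.875 m from the base axis. Payload 15.5 kg.
Tool frame: the origin (TCP) lies midway between the tips of the shut fingers; the grasp point (between the pads) lies pinch_z behind it (pinch_z is the distance from the TCP to the grasp point, in m); z points along the fingers, y is the line along which they close (so a half turn about z gives the same grasp; the last joint's range is limited). The gripper opens to 85 mm and grips with 20 to 120 N. Pads are 22 mm wide; open, the fingers measure 114 mm over their backs; the gripper's body (76 mm by 85 mm) begins 54 mm behind the grasp point. The pads swing forward as they close: fully open they stand 13 mm farther back than shut.
Start: joints at [-1.341, 0.494, 1.345, -0, 1.302, -0.096], TCP at [0.199, -0.592, 0.231] pointing down, gripper open.
Joint ranges: [-2.91, 2.91], [-0.82, 2.16], [0.22, 2.67], [-1.22, 4.37], [0.12, 2.79], [-3.08, 3.08]. Speed limits (rad/s): [1.89, 1.89, 2.57, 3.01, 3.01, 3.01].

### API

Orientations are given as a unit quaternion [w, x, y, z].
In Python, from bench import read_state, read_camera, finish_job, spot_in, spot_point, pinch_z gives the robot as it stands.
- The arm moves only by the tool arm_command, never from a script. Its argument "deltas" is a list of rows, each an object of numbers: "x", "y", "z": the shift along the tool's x, y, z in m; "wx", "wy", "wz": the turn, a rotation vector about the tool's x, y, z in rad. In form: [{"x": .., "y": .., "z": .., "wx": .., "wy": .., "wz": ..}, ...]. A call has 1 to 12 rows; each row is the pose to reach, as a shift and turn from the pose commanded when the call began, along the tool's axes at that moment; what a row does not reach only later rows make up. A row lasts 1/12 s, in which the tool goes at most 41.7 mm and 7.16 degrees, less where a joint would pass 70% of its speed; a pose out of reach is approached as far as the arm can. A call with a gripper value outside its range is refused whole. "claw" is the closure, from 0 (fully open) to 1 (shut), set as the call begins (left out, the last holds). The fingers move at their own pace and stop on an object; "squeeze" is the grip in N (left out, the last holds). Time passes only in rows, so rows that repeat a pose let the fingers close. It gives the time, the measured TCP pose, the force, the opening and the grip force at its end, in the units of the state.
- read_state(): the state, without advancing time (a new reading comes with each control period).
- read_camera(name): name is "side" or "top" or "wrist"; returns a dict with "frame" (400x640x3 uint8, red, green, blue), "fx", "fy", "cx", "cy" (pixels), "k1" (the pictures are not rectified: a ray, as slopes to the right and down, at radius r is drawn at 1 + k1 r^2 times it, then the intrinsics apply), "T" (4x4, takes a point from camera to world coordinates). Camera axes: x right, y down, z forward; pixel columns grow to the right and rows downward; lengths in m; the calibration is good to about 2 mm. A picture is of the moment at which its call begins. There is no depth.
- finish_job(): hands the job in; it is judged then, once.
Trained networks look in a picture, given as the dict that the camera call returned (one of the last four; its "shot" number tells which), for a name from the list of things; names that differ only in an ending like _2 or _b are one class to them, and where a whole thing is asked for, a point or a joint stands for the part that bears it (a point fixed in the world has none). Each returns a list of dicts, best first, with "p" (0 to 1); they miss things now and then, are a little off and sometimes report something else, mostly with a low value. They report only what shows in the picture. A call takes as long as a camera call.
- spot_in(picture, query): "location" ([x, y, z] in m, in the coordinates of the camera as it stood for that picture, good to about 4 mm: the middle of the surface that is visible of it).
- spot_point(picture, query): "location" ([x, y, z] in m, in the coordinates of the camera as it stood for that picture, good to about 4 mm: a listed point, or the origin of a listed thing).
The state is a dict: "time_s": time; "qpos": joint angles; "qvel": joint speeds; "effort": joint torques, N m; "position": TCP position; "orientation": TCP orientation; "wrist_force": force on the tool from outside, world axes, zero at the start; "moment": the same for the moment, N m; "width": finger opening in m; "finger_force": force on a finger pad.
Only numpy, scipy, OpenCV 4.12 (cv2) and the standard library are available. Lean on these libraries where they do the work, as an engineer would, in place of code of your own. Each camera call takes 0.05 s, during which the arm holds its last target. There are 200 camera calls.

### The job

Take the vial tray by its blue handle and raise it up the rung stand until its red pawl has gone past the yellow rung and dropped back out above it, without going on past the next rung; then lower it slowly, feeling for the rung, until the pawl sits on the yellow rung and carries the tray. Do not let the tray drop or press it down hard on the rung, leave the beaker, vials and tube rack undisturbed, and let go so that the tray hangs there on its own.

Things in the scene. Friction and masses are not known exactly. Their poses are not given: they have to be found in the camera images.
- mast: the fixed rung stand, 310 mm high: base plate 200 x 190 mm, two upright side rails at y = +70 and -70 mm. Origin on the bench midway between the rails; its -x side, with the tray, faces the robot. Between the rails (x = 0) run three level round rungs, 12 mm thick, 50 mm apart: steel, yellow, steel. The yellow middle one is 150 to 205 mm above the bench.
- clip: orange clip, 22 x 8 x 6 mm, on the outside of the stand's left (+y) rail, marking the yellow rung; origin at its centre. It is only roughly level with it: the yellow rung's centre lies anywhere from 8 mm below to 8 mm above the clip's. The rung itself is not measured.
- bail (a point): middle of the tray's blue handle bar: level, round, 13 mm thick, 140 mm long, along the stand's y axis, 110 mm in front (-x) of the stand's origin; 138 mm above the bench when the tray is down, rising with it. Its axes are the stand's. The vials' caps are 58 mm below it; free above.
- carriage: the white vial tray, 100 x 150 mm, 26 mm high, with eight fixed capped vials and the handle; it slides straight up and down on the rails. Its origin lies at the stand's origin when down and rises with it. With slide and pawl it weighs 0.55 to 0.85 kg; sliding friction about 1 N either way.
- lift (a joint): height of the tray on its slide, m: 0 = fully down, where it starts, 0.20 = top stop. A free fall of about 2 mm makes it faster than 0.18 m/s, which counts as a drop.
- pivot (a point): pivot of the red pawl on the tray's slide: 75 mm above the bench and 35 mm in front of the rungs' plane when the tray is down; rises with the tray.
- pawl_angle (a joint): angle of the gravity pawl, rad: 0 = nose level, out over the rungs' plane, held by a stop; a counterweight pulls it there. While the tray rises a rung pushes the nose down, up to about 0.7; it swings free when the pivot is about 28 mm above the rung's centre and falls back to 0 in about 0.2 s.
- pawl: red nose of the pawl, 10 mm thick, reaching 39 mm from its origin at the pivot along its x axis. Lowered, the level nose lands on a rung when the pivot is about 11 mm above the rung's centre, and cannot go below it. Rung and pawl are hard: feel for the contact; over 22 N is too hard.
- beaker: bystander: clear plastic beaker 100 mm wide, 120 mm tall, on the white stirrer box (160 x 160 mm, 80 mm high) to the right of the stand; origin under its centre.
- vial_a: bystander: amber capped vial, 28 mm thick, 55 mm tall, standing on the bench left of the stand; origin under its centre.
- vial_b: bystander: amber capped vial like the other.
- tube_rack: bystander: white tube rack 55 x 150 mm, 60 mm high with its tubes, left of the stand; origin under its centre.

How it is judged:
By the outcome, as a careful person would: the job done as asked, in the order asked, and still so for the second after the job is handed in, with the robot touching nothing.
It also fails if it takes over 50 s, if anything falls off the work surface, if the arm or the gripper's body presses on something with over 40 N, if the wrist force passes 120 N, or if a joint passes its speed limit or range.

## Working session

There is one attempt and no reset: what is moved stays moved. The work goes in short steps, Python scripts to look and compute and a tool call to move; the robot and the scene stay as the last step left them, time stands still between calls to the robot, and variables do not carry over. Pictures are saved under pics/ and viewed, at most 10 in all, crops included, and the job is handed in when it is done.

Besides the shell and the picture viewer there is one more tool, called after "Request:" by a JSON object that holds its "method" and its "body", one argument or row to a line. arm_command: Moves the arm, as the interface text tells. Its arguments: {"type":"object","properties":{"deltas":{"type":"array","items":{"type":"object","properties":{"x":{"type":"number"},"y":{"type":"number"},"z":{"type":"number"},"wx":{"type":"number"},"wy":{"type":"number"},"wz":{"type":"number"}}}},"claw":{"type":"number"},"squeeze":{"type":"number"}},"required":["deltas"]}

```bash
mkdir -p pics
cat > h.py <<'E'
from bench import *
import numpy as np, cv2
def w(c,l): return (np.array(c["T"])@np.r_[l,1])[:3]
def show(c,n): cv2.imwrite(n,c["frame"][:,:,::-1])
E
python3 - <<'E'
from h import *
np.set_printoptions(precision=4,suppress=True)
s=read_state();print(s,pinch_z)
for n in("side","top"):
    c=read_camera(n);show(c,f"pics/{n}0.png");print(n,np.array(c["T"]))
    for q in("mast","clip","bail","carriage","pivot","beaker","vial_a","tube_rack"):
        print(q,[(round(d["p"],2),w(c,d["location"])) for d in spot_point(c,q)[:2]])
E
```

```text
{'time_s': 0.0, 'qpos': array([-1.3415,  0.4942,  1.3461, -0.    ,  1.3025, -0.0955]), 'qvel': array([-0.0009,  0.0007,  0.0001, -0.0006,  0.    ,  0.0008]), 'effort': array([ -0.0005, -88.2163, -38.388 ,  -0.0003,   0.01  ,   0.    ]), 'position': array([ 0.1994, -0.592 ,  0.2307]), 'orientation': array([-0.0006,  0.9868,  0.1617, -0.0001]), 'wrist_force': array([0.0484, 0.2404, 0.681 ]), 'moment': array([0.0086, 0.027 , 0.004 ]), 'finger_force': 0.0, 'width': 0.08543723673798126} 0.0187
side [[-0.9635 -0.1385  0.2291  0.2739]
 [-0.2676  0.5301 -0.8046  0.9618]
 [-0.01   -0.8366 -0.5478  0.8332]
 [ 0.      0.      0.      1.    ]]
mast [(0.72, array([ 0.5964, -0.0561,  0.0053]))]
clip [(0.4, array([0.5863, 0.0235, 0.1969]))]
bail [(0.8, array([ 0.4902, -0.076 ,  0.1394]))]
carriage [(0.9, array([ 0.5951, -0.055 ,  0.0043]))]
pivot [(0.78, array([ 0.5588, -0.0624,  0.0792]))]
beaker [(0.64, array([ 0.6124, -0.432 ,  0.0804]))]
vial_a [(0.83, array([0.4541, 0.3896, 0.0015])), (0.72, array([ 0.567 ,  0.3348, -0.0022]))]
tube_rack [(0.77, array([ 0.6518,  0.3796, -0.0012])), (0.7, array([ 0.5638, -0.062 ,  0.0786]))]
top [[-0.073  -0.9753  0.2084  0.2673]
 [-0.9973  0.0712 -0.0162 -0.0175]
 [ 0.0009 -0.2091 -0.9779  1.5598]
 [ 0.      0.      0.      1.    ]]
mast [(0.69, array([ 0.5954, -0.0529,  0.0017])), (0.58, array([ 0.5635,  0.3361, -0.0017]))]
clip [(0.52, array([0.5793, 0.033 , 0.1981]))]
bail [(0.78, array([ 0.49 , -0.073,  0.138])), (0.18, array([ 0.562 , -0.0599,  0.0741]))]
carriage [(0.64, array([ 0.5953, -0.0478,  0.002 ]))]
pivot [(0.87, array([ 0.5631, -0.0597,  0.0754]))]
beaker [(0.56, array([ 0.6101, -0.4308,  0.0796]))]
vial_a [(0.57, array([ 0.5643,  0.3386, -0.0007])), (0.4, array([ 0.4593,  0.3948, -0.0025]))]
tube_rack [(0.7, array([0.6476, 0.3867, 0.0024])), (0.37, array([ 0.5956, -0.0485, -0.0031]))]
```

View pics/side0.png

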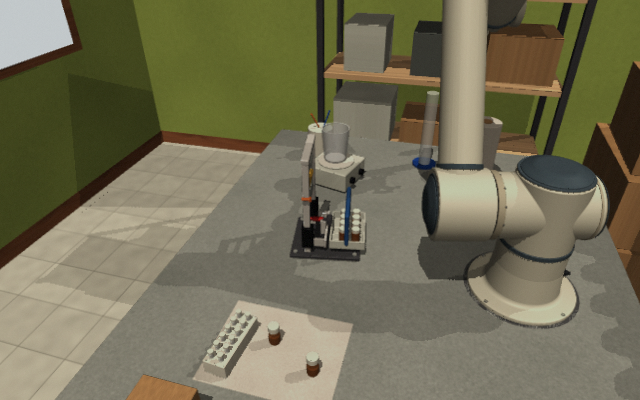

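View pics/top0.png

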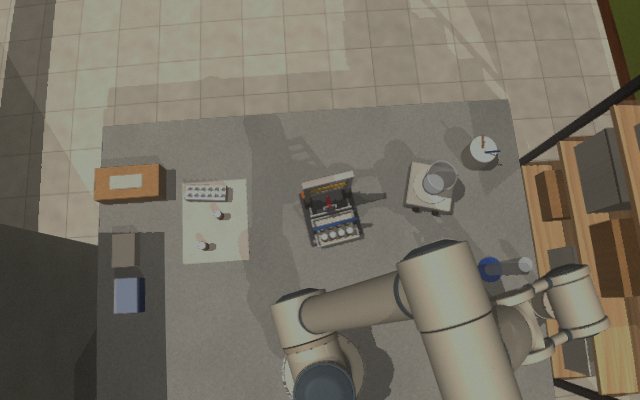

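The side picture shows the stand at about (310,200), with the tray and blue handle facing the robot at about (348,215). The clear beaker is behind it at (335,145). The top picture shows the handle bar from (316,228) to (355,218), which gives a stand yaw of about 0.17 rad. The path to it is free.

Request:
{"method": "arm_command", "body": {
  "deltas": [
    {"x":0.037,"y":-0.033,"wz":-0.118},
    {"x":0.074,"y":-0.066,"wz":-0.236},
    {"x":0.11,"y":-0.1,"wz":-0.354},
    {"x":0.147,"y":-0.133,"wz":-0.472},
    {"x":0.184,"y":-0.166,"wz":-0.59},
    {"x":0.22,"y":-0.199,"wz":-0.708},
    {"x":0.257,"y":-0.232,"wz":-0.826},
    {"x":0.294,"y":-0.265,"wz":-0.944},
    {"x":0.331,"y":-0.298,"wz":-1.062},
    {"x":0.367,"y":-0.332,"wz":-1.18},
    {"x":0.404,"y":-0.365,"wz":-1.298},
    {"x":0.441,"y":-0.398,"wz":-1.416}
  ]
}}

```text
schema error: expected keys x, y, z, wx, wy, wz
```

Request:
{"method": "arm_command", "body": {
  "deltas": [
    {"x":0.037,"y":-0.033,"z":0,"wx":0,"wy":0,"wz":-0.118},
    {"x":0.074,"y":-0.066,"z":0,"wx":0,"wy":0,"wz":-0.236},
    {"x":0.11,"y":-0.1,"z":0,"wx":0,"wy":0,"wz":-0.354},
    {"x":0.147,"y":-0.133,"z":0,"wx":0,"wy":0,"wz":-0.472},
    {"x":0.184,"y":-0.166,"z":0,"wx":0,"wy":0,"wz":-0.59},
    {"x":0.22,"y":-0.199,"z":0,"wx":0,"wy":0,"wz":-0.708},
    {"x":0.257,"y":-0.232,"z":0,"wx":0,"wy":0,"wz":-0.826},
    {"x":0.294,"y":-0.265,"z":0,"wx":0,"wy":0,"wz":-0.944},
    {"x":0.331,"y":-0.298,"z":0,"wx":0,"wy":0,"wz":-1.062},
    {"x":0.367,"y":-0.332,"z":0,"wx":0,"wy":0,"wz":-1.18},
    {"x":0.404,"y":-0.365,"z":0,"wx":0,"wy":0,"wz":-1.298},
    {"x":0.441,"y":-0.398,"z":0,"wx":0,"wy":0,"wz":-1.416}
  ]
}}

```text
time_s: 1.9
position: [0.4449, -0.1544, 0.2315]
orientation: [0.0, 0.642, 0.766, 0.0]
wrist_force: [1.7, -0.5, 0.4]
width: 0.0854
finger_force: 0.0
```

Request:
{"method": "arm_command", "body": {
  "deltas": [
    {"x":0,"y":0,"z":0,"wx":0,"wy":0,"wz":0},
    {"x":0,"y":0,"z":0,"wx":0,"wy":0,"wz":0}
  ]
}}

```text
time_s: 2.07
position: [0.4451, -0.1544, 0.2314]
orientation: [0.0, 0.643, 0.766, 0.0]
wrist_force: [-0.3, -0.1, 0.1]
width: 0.0855
finger_force: 0.0
```

```bash
cat >> h.py <<'E'
from scipy.spatial.transform import Rotation as R
def tool(s): return R.from_quat(np.roll(s["orientation"],-1)).as_matrix()
np.set_printoptions(precision=4,suppress=True)
E
python3 - <<'E'
from h import *
s=read_state();M=tool(s);print(s["position"],M,s["qpos"])
for n in("wrist","side"):
    c=read_camera(n);show(c,f"pics/{n}1.png")
    for q in("bail","clip","pivot","mast"):
        print(n,q,[(round(d["p"],2),w(c,d["location"])) for d in spot_point(c,q)[:2]])
E
```

```text
[ 0.4451 -0.1544  0.2314] [[-0.1735  0.9848  0.0003]
 [ 0.9848  0.1735 -0.0001]
 [-0.0001  0.0003 -1.    ]] [-0.4609  0.278   1.7109  0.      1.1524 -0.6353]
wrist bail [(0.86, array([ 0.4879, -0.0722,  0.134 ]))]
wrist clip []
wrist pivot [(0.7, array([ 0.4885, -0.0733,  0.1391])), (0.62, array([ 0.5585, -0.0617,  0.0739]))]
wrist mast []
side bail [(0.74, array([ 0.4871, -0.079 ,  0.1375]))]
side clip [(0.51, array([0.5813, 0.0287, 0.1938]))]
side pivot []
side mast [(0.82, array([ 0.5945, -0.0552,  0.0005])), (0.74, array([ 0.5921, -0.0545, -0.0009]))]
```

View pics/wrist1.png

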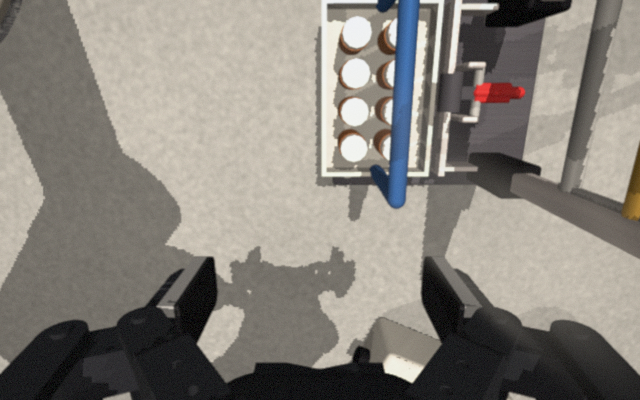

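The wrist picture shows the blue bar running from (397,200) to (410,0), parallel to the pads, so the yaw is right. The red pawl nose is at (500,92) and the yellow rung at (635,200). Next I move over the bar and descend.

Request:
{"method": "arm_command", "body": {
  "deltas": [
    {"x":0.024,"y":0.019,"z":0,"wx":0,"wy":0,"wz":0},
    {"x":0.048,"y":0.038,"z":0,"wx":0,"wy":0,"wz":0},
    {"x":0.072,"y":0.056,"z":0,"wx":0,"wy":0,"wz":0},
    {"x":0.072,"y":0.056,"z":0.02,"wx":0,"wy":0,"wz":0},
    {"x":0.072,"y":0.056,"z":0.045,"wx":0,"wy":0,"wz":0},
    {"x":0.072,"y":0.056,"z":0.06,"wx":0,"wy":0,"wz":0},
    {"x":0.072,"y":0.056,"z":0.06,"wx":0,"wy":0,"wz":0},
    {"x":0.072,"y":0.056,"z":0.06,"wx":0,"wy":0,"wz":0}
  ]
}}

```text
time_s: 3.23
position: [0.4869, -0.076, 0.1711]
orientation: [-0.001, 0.645, 0.764, -0.0]
wrist_force: [0.3, -0.0, 1.0]
width: 0.0859
finger_force: 0.0
```

Run:
```python
from h import *
s=read_state();print(s["position"],s["wrist_force"])
c=read_camera("wrist");show(c,"pics/wrist2.png")
for q in("bail","pivot"):
    print(q,[(round(d["p"],2),w(c,d["location"]),tool(s).T@(w(c,d["location"])-s["position"])) for d in spot_point(c,q)[:2]])
```

```text
[ 0.4869 -0.076   0.1711] [ 0.2807 -0.0388  0.9687]
bail [(0.79, array([ 0.4842, -0.0732,  0.1388]), array([ 0.0032, -0.0021,  0.0323]))]
pivot [(0.55, array([ 0.5593, -0.0626,  0.0721]), array([0.0009, 0.0737, 0.0989]))]
```

View pics/wrist2.png

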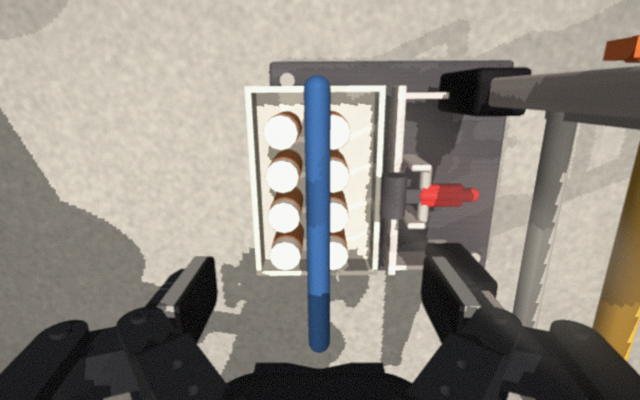

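The bar, at column 318, is centred between the pads (215 to 423). I descend 51 mm and close.

Request:
{"method": "arm_command", "body": {
  "deltas": [
    {"x":0.001,"y":0,"z":0.02,"wx":0,"wy":0,"wz":0},
    {"x":0.001,"y":0,"z":0.04,"wx":0,"wy":0,"wz":0},
    {"x":0.001,"y":0,"z":0.051,"wx":0,"wy":0,"wz":0},
    {"x":0.001,"y":0,"z":0.051,"wx":0,"wy":0,"wz":0}
  ]
}}

```text
time_s: 3.72
position: [0.4865, -0.0749, 0.1194]
orientation: [-0.001, 0.645, 0.764, -0.0]
wrist_force: [-0.9, -0.5, -0.1]
width: 0.0853
finger_force: 0.0
```

Request:
{"method": "arm_command", "body": {
  "deltas": [
    {"x":0,"y":0,"z":0,"wx":0,"wy":0,"wz":0},
    {"x":0,"y":0,"z":0,"wx":0,"wy":0,"wz":0},
    {"x":0,"y":0,"z":0,"wx":0,"wy":0,"wz":0},
    {"x":0,"y":0,"z":0,"wx":0,"wy":0,"wz":0},
    {"x":0,"y":0,"z":0,"wx":0,"wy":0,"wz":0},
    {"x":0,"y":0,"z":0,"wx":0,"wy":0,"wz":0},
    {"x":0,"y":0,"z":0,"wx":0,"wy":0,"wz":0},
    {"x":0,"y":0,"z":0,"wx":0,"wy":0,"wz":0}
  ],
  "claw": 1,
  "squeeze": 40
}}

```text
time_s: 4.38
position: [0.4863, -0.0751, 0.1207]
orientation: [-0.0, 0.644, 0.765, -0.001]
wrist_force: [-7.5, -2.7, 12.7]
width: 0.0117
finger_force: 39.0
```

Run:
```python
from h import *
s=read_state();print(s["position"],s["wrist_force"],s["width"],s["finger_force"])
psi=0.174;ax=np.array([np.cos(psi),np.sin(psi),0]);O=np.array([.595,-.0535,0])
for n in("side","top"):
    c=read_camera(n);f=c["frame"];T=np.array(c["T"])
    if n=="side": cv2.imwrite("pics/side2.png",cv2.resize(f[110:270,230:430,::-1],None,fx=4,fy=3.75,interpolation=cv2.INTER_CUBIC))
    h=cv2.cvtColor(f,cv2.COLOR_RGB2HSV)
    m=cv2.inRange(h,(19,120,60),(32,255,255))
    K=np.array([[c["fx"],0,c["cx"]],[0,c["fy"],c["cy"]],[0,0,1]])
    p=np.argwhere(m)[:,::-1].astype(float)
    u=cv2.undistortPoints(p.reshape(-1,1,2),K,np.array([c["k1"],0,0,0.]))[:,0]
    r=np.c_[u,np.ones(len(u))]@T[:3,:3].T; o=T[:3,3]
    t=((O-o)@ax)/(r@ax); X=o+r*t[:,None]; Y=(X-O)@[-ax[1],ax[0],0]
    k=(abs(Y)<.065)&(X[:,2]>.1)&(X[:,2]<.26)
    print(n,k.sum(),X[k,2].min() if k.any() else 0,X[k,2].max() if k.any() else 0,np.median(X[k,2]))
    for a in np.arange(-.06,.06,.02):
        j=k&(Y>a)&(Y<=a+.02)
        if j.any():print(round(a,2),j.sum(),X[j,2].mean(),p[j].mean(0))
    for q in ("clip",): print(q,[(d["p"],w(c,d["location"])) for d in spot_point(c,q)[:1]])
```

```text
[ 0.4863 -0.0751  0.1207] [-7.5077 -2.7161 12.7118] 0.01165040225471622 38.9501953125
side 33 0.17993225365109078 0.23171341585943506 0.2049754402638636
-0.06 11 0.19503198448664233 [311. 174.]
-0.04 13 0.20470977986255093 [310.     175.0769]
-0.02 9 0.21960936551730198 [309.     174.2222]
clip [(0.55, array([0.5839, 0.0269, 0.1936]))]
top 16 0.195760118809841 0.22955931602155166 0.21437776869423453
-0.06 14 0.21341986440953947 [342.6429 183.2857]
-0.04 2 0.2225821235643186 [339.  183.5]
clip [(0.37, array([0.5798, 0.0322, 0.1985]))]
```

View pics/side2.png

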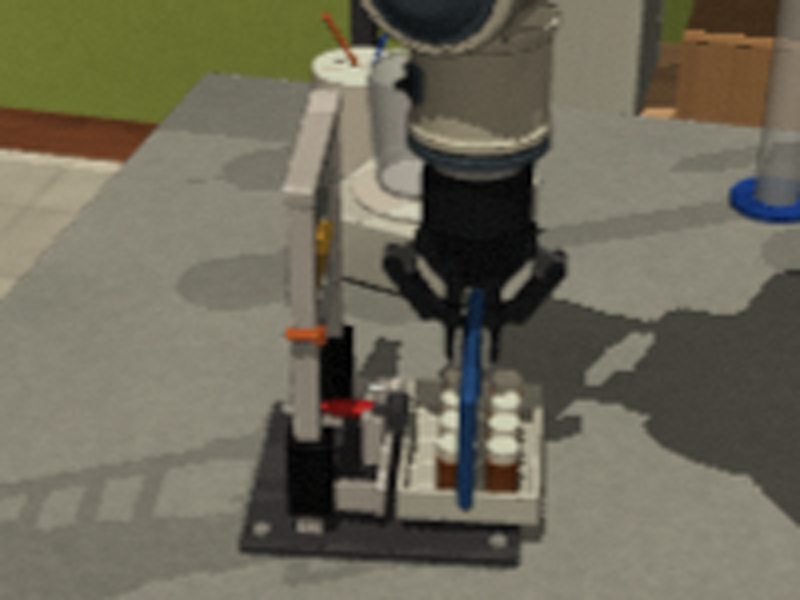

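The picture shows the bar gripped between the fingers at (470,330). The pawl is red and level at (348,407), the orange clip is at (306,334), and the yellow rung is just visible at (322,240). I ease the side load off and lift to about 0.11.

Request:
{"method": "arm_command", "body": {
  "deltas": [
    {"x":0,"y":-0.001,"z":-0.003,"wx":0,"wy":0,"wz":0},
    {"x":0,"y":-0.001,"z":-0.01,"wx":0,"wy":0,"wz":0},
    {"x":0,"y":-0.001,"z":-0.02,"wx":0,"wy":0,"wz":0},
    {"x":0,"y":-0.001,"z":-0.03,"wx":0,"wy":0,"wz":0},
    {"x":0,"y":-0.001,"z":-0.04,"wx":0,"wy":0,"wz":0},
    {"x":0,"y":-0.001,"z":-0.05,"wx":0,"wy":0,"wz":0},
    {"x":0,"y":-0.001,"z":-0.05,"wx":0,"wy":0,"wz":0},
    {"x":0,"y":-0.001,"z":-0.05,"wx":0,"wy":0,"wz":0}
  ]
}}

```text
time_s: 5.25
position: [0.4862, -0.0751, 0.1704]
orientation: [0.0, 0.644, 0.765, 0.0]
wrist_force: [2.1, -0.5, -6.4]
width: 0.0113
finger_force: 39.8
```

Run:
```python
from h import *
s=read_state();print(s["position"],s["wrist_force"],s["width"],s["finger_force"])
c=read_camera("wrist");show(c,"pics/wrist3.png");print(np.array(c["T"]),c["fx"],c["cx"],c["cy"],c["k1"])
for q in("bail","pivot","clip"):
    print(q,[(round(d["p"],2),w(c,d["location"])) for d in spot_point(c,q)[:2]])
```

```text
[ 0.4862 -0.0751  0.1704] [ 2.104  -0.4574 -6.3689] 0.011272657372915808 39.823583364486694
[[ 0.9857  0.161   0.0496  0.474 ]
 [ 0.1685 -0.9442 -0.2832 -0.0029]
 [ 0.0012  0.2875 -0.9578  0.3127]
 [ 0.      0.      0.      1.    ]] 349.4390420083226 318.8081750251334 196.71122334835067 -0.003994721210758749
bail []
pivot [(0.81, array([ 0.5613, -0.0627,  0.1211]))]
clip []
```

View pics/wrist3.png

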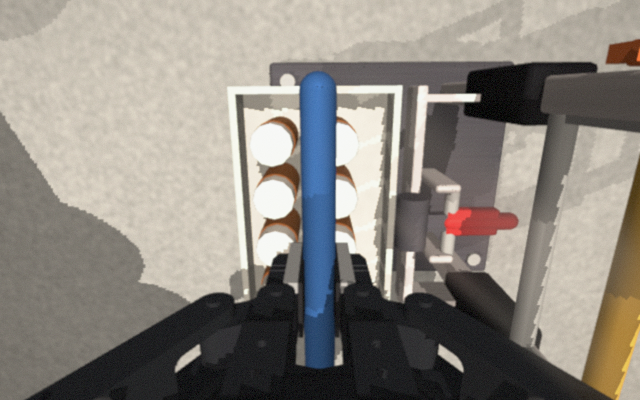

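The wrist picture shows the bar firmly held at column 318. The level pawl's tip is at (515,222), the lower steel rung is at (545,200), and the yellow rung runs from (605,390) to (630,250).

```bash
cat > rung.py <<'E'
from h import *
psi=0.174;ax=np.array([np.cos(psi),np.sin(psi),0]);O=np.array([.5953,-.0545,0])
s=read_state();print(s["position"][2],s["wrist_force"])
c=read_camera("wrist");f=c["frame"];T=np.array(c["T"])
K=np.array([[c["fx"],0,c["cx"]],[0,c["fy"],c["cy"]],[0,0,1]])
m=cv2.inRange(cv2.cvtColor(f,cv2.COLOR_RGB2HSV),(17,120,40),(32,255,255))
m[:,:450]=0
P=[]
for r in range(60,400,10):
    x=np.flatnonzero(m[r])
    if len(x)>15 and x[-1]<637: P.append((r,x[0],x[-1]+1))
P=np.array(P,float);print(len(P),P[::5])
def ang(u):
    q=cv2.undistortPoints(np.c_[u,P[:,0]].reshape(-1,1,2),K,np.array([c["k1"],0,0,0.]))[:,0]
    r=np.c_[q,np.ones(len(q))]@T[:3,:3].T
    return np.arctan2(-r[:,2],r@ax)   # depression in plane perpendicular to rung
if len(P):
    a,b=ang(P[:,1]),ang(P[:,2]);o=T[:3,3];d=(O-o)@ax
    mid=(a+b)/2; z=o[2]-d*np.tan(mid)
    D=.006/np.sin(abs(a-b)/2)
    print("z by plane",np.median(z),z.std(),"| by width x,z",np.median(D*np.cos(mid))-d,np.median(o[2]-D*np.sin(mid)))
E
python3 rung.py
```

```text
0.16985035908997864 [ 3.3125 -1.3188 -6.7621]
5 [[350. 593. 635.]]
z by plane 0.2031269108831668 0.0012226885158764305 | by width x,z 0.008263068878774482 0.1949755908451309
```

Request:
{"method": "arm_command", "body": {
  "deltas": [
    {"x":0,"y":0,"z":-0.01,"wx":0,"wy":0,"wz":0},
    {"x":0,"y":0,"z":-0.02,"wx":0,"wy":0,"wz":0},
    {"x":0,"y":0,"z":-0.03,"wx":0,"wy":0,"wz":0},
    {"x":0,"y":0,"z":-0.04,"wx":0,"wy":0,"wz":0},
    {"x":0,"y":0,"z":-0.05,"wx":0,"wy":0,"wz":0},
    {"x":0,"y":0,"z":-0.05,"wx":0,"wy":0,"wz":0},
    {"x":0,"y":0,"z":-0.05,"wx":0,"wy":0,"wz":0}
  ]
}}

```text
time_s: 6.08
position: [0.4862, -0.0751, 0.2201]
orientation: [0.0, 0.645, 0.765, 0.0]
wrist_force: [4.7, -0.8, -6.0]
width: 0.0116
finger_force: 40.3
```

```bash
python3 rung.py
```

```text
0.22007769502340857 [ 4.6502 -0.7804 -5.9771]
23 [[120. 548. 566.]
 [170. 541. 571.]
 [220. 544. 560.]
 [270. 527. 550.]
 [320. 513. 540.]]
z by plane 0.20312651933706843 0.0017207409468919179 | by width x,z 0.008935679154120524 0.1902978852515421
```

Both views put the yellow rung at about 0.203. It should clear at a lift of about 0.156 and touch the next rung at about 0.166, so I go to about 0.160.

Request:
{"method": "arm_command", "body": {
  "deltas": [
    {"x":0,"y":-0.0003,"z":-0.01,"wx":0,"wy":0,"wz":0},
    {"x":0,"y":-0.0003,"z":-0.02,"wx":0,"wy":0,"wz":0},
    {"x":0,"y":-0.0003,"z":-0.03,"wx":0,"wy":0,"wz":0},
    {"x":0,"y":-0.0003,"z":-0.04,"wx":0,"wy":0,"wz":0},
    {"x":0,"y":-0.0003,"z":-0.05,"wx":0,"wy":0,"wz":0},
    {"x":0,"y":-0.0003,"z":-0.056,"wx":0,"wy":0,"wz":0},
    {"x":0,"y":-0.0003,"z":-0.06,"wx":0,"wy":0,"wz":0},
    {"x":0,"y":-0.0003,"z":-0.06,"wx":0,"wy":0,"wz":0},
    {"x":0,"y":-0.0003,"z":-0.06,"wx":0,"wy":0,"wz":0},
    {"x":0,"y":-0.0003,"z":-0.06,"wx":0,"wy":0,"wz":0}
  ]
}}

```text
time_s: 6.97
position: [0.4862, -0.0751, 0.2796]
orientation: [0.0, 0.645, 0.765, 0.0]
wrist_force: [7.3, 0.6, -5.8]
width: 0.0116
finger_force: 41.2
```

Run:
```python
from h import *
s=read_state();print(s["position"],s["wrist_force"],s["width"])
c=read_camera("wrist");f=c["frame"]
d=read_camera("side")["frame"][90:250,230:390]
im=np.hstack([cv2.resize(f[100:340,400:600],(400,480)),cv2.resize(d,(400,480),interpolation=cv2.INTER_CUBIC)])
cv2.imwrite("pics/m4.png",im[:,:,::-1])
print([(x["p"],w(c,x["location"])) for x in spot_point(c,"pivot")[:2]])
print([(x["p"],w(c,x["location"])) for x in spot_in(c,"pawl")[:2]])
```

```text
[ 0.4862 -0.0751  0.2796] [ 7.2693  0.6481 -5.847 ] 0.011635478947412755
[(0.71, array([ 0.5577, -0.0617,  0.2328]))]
[(0.68, array([ 0.5545, -0.0532,  0.2352]))]
```

View pics/m4.png

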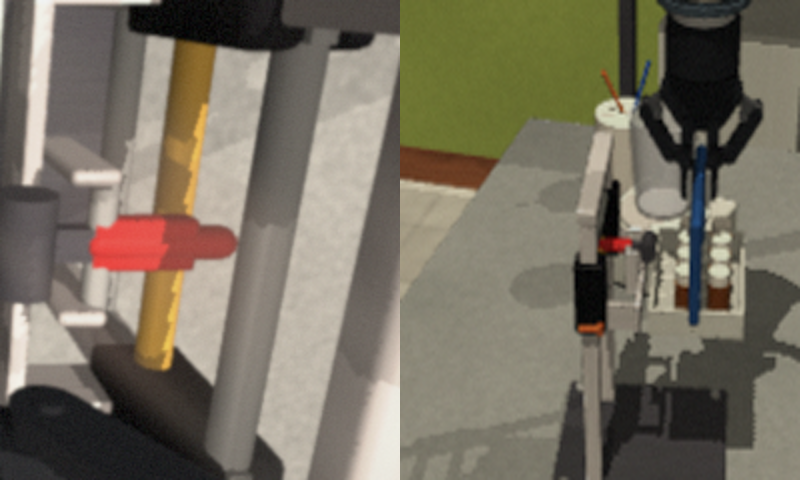

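The left half shows the red nose level, out over the yellow rung and just below the top steel rung. The side view agrees, with the pawl level at (615,243). Now I relieve the side load and lower 14 mm.

Request:
{"method": "arm_command", "body": {
  "deltas": [
    {"x":0,"y":0.0007,"z":0.001,"wx":0,"wy":0,"wz":0},
    {"x":0,"y":0.0007,"z":0.003,"wx":0,"wy":0,"wz":0},
    {"x":0,"y":0.0007,"z":0.005,"wx":0,"wy":0,"wz":0},
    {"x":0,"y":0.0007,"z":0.007,"wx":0,"wy":0,"wz":0},
    {"x":0,"y":0.0007,"z":0.009,"wx":0,"wy":0,"wz":0},
    {"x":0,"y":0.0007,"z":0.011,"wx":0,"wy":0,"wz":0},
    {"x":0,"y":0.0007,"z":0.0125,"wx":0,"wy":0,"wz":0},
    {"x":0,"y":0.0007,"z":0.0135,"wx":0,"wy":0,"wz":0},
    {"x":0,"y":0.0007,"z":0.014,"wx":0,"wy":0,"wz":0},
    {"x":0,"y":0.0007,"z":0.014,"wx":0,"wy":0,"wz":0}
  ]
}}

```text
time_s: 8.0
position: [0.4863, -0.0751, 0.2661]
orientation: [-0.0, 0.645, 0.765, -0.0]
wrist_force: [-0.9, -4.5, -6.8]
width: 0.0114
finger_force: 41.1
```

Request:
{"method": "arm_command", "body": {
  "deltas": [
    {"x":0,"y":0,"z":0.0003,"wx":0,"wy":0,"wz":0},
    {"x":0,"y":0,"z":0.0006,"wx":0,"wy":0,"wz":0},
    {"x":0,"y":0,"z":0.001,"wx":0,"wy":0,"wz":0},
    {"x":0,"y":0,"z":0.001,"wx":0,"wy":0,"wz":0}
  ]
}}

```text
time_s: 8.33
position: [0.4863, -0.0751, 0.2652]
orientation: [-0.0, 0.645, 0.765, -0.0]
wrist_force: [-1.7, -4.2, -7.0]
width: 0.0114
finger_force: 41.2
```

Request:
{"method": "arm_command", "body": {
  "deltas": [
    {"x":-0.0003,"y":0,"z":0.0003,"wx":0,"wy":0,"wz":0},
    {"x":-0.0003,"y":0,"z":0.0006,"wx":0,"wy":0,"wz":0},
    {"x":-0.0003,"y":0,"z":0.001,"wx":0,"wy":0,"wz":0},
    {"x":-0.0003,"y":0,"z":0.001,"wx":0,"wy":0,"wz":0}
  ]
}}

```text
time_s: 8.67
position: [0.4863, -0.0751, 0.2641]
orientation: [-0.0, 0.645, 0.765, -0.0]
wrist_force: [-3.0, 0.1, -7.2]
width: 0.0115
finger_force: 41.1
```

Request:
{"method": "arm_command", "body": {
  "deltas": [
    {"x":0,"y":0,"z":0.0003,"wx":0,"wy":0,"wz":0},
    {"x":0,"y":0,"z":0.0006,"wx":0,"wy":0,"wz":0},
    {"x":0,"y":0,"z":0.001,"wx":0,"wy":0,"wz":0},
    {"x":0,"y":0,"z":0.001,"wx":0,"wy":0,"wz":0}
  ]
}}

```text
time_s: 9.0
position: [0.4863, -0.0751, 0.2631]
orientation: [-0.0, 0.645, 0.765, -0.0]
wrist_force: [-4.8, 1.2, -6.5]
width: 0.0113
finger_force: 41.1
```

Request:
{"method": "arm_command", "body": {
  "deltas": [
    {"x":0,"y":-0.0003,"z":0.0003,"wx":0,"wy":0,"wz":0},
    {"x":0,"y":-0.0003,"z":0.0006,"wx":0,"wy":0,"wz":0},
    {"x":0,"y":-0.0003,"z":0.001,"wx":0,"wy":0,"wz":0},
    {"x":0,"y":-0.0003,"z":0.001,"wx":0,"wy":0,"wz":0}
  ]
}}

```text
time_s: 9.33
position: [0.4863, -0.0752, 0.2622]
orientation: [-0.0, 0.645, 0.765, 0.0]
wrist_force: [-2.3, 4.9, -6.9]
width: 0.0117
finger_force: 41.2
```

Request:
{"method": "arm_command", "body": {
  "deltas": [
    {"x":0.0003,"y":0,"z":0.0003,"wx":0,"wy":0,"wz":0},
    {"x":0.0003,"y":0,"z":0.0006,"wx":0,"wy":0,"wz":0},
    {"x":0.0003,"y":0,"z":0.001,"wx":0,"wy":0,"wz":0},
    {"x":0.0003,"y":0,"z":0.001,"wx":0,"wy":0,"wz":0}
  ]
}}

```text
time_s: 9.67
position: [0.4863, -0.0752, 0.2612]
orientation: [0.0, 0.645, 0.765, 0.0]
wrist_force: [-1.6, 2.1, -6.5]
width: 0.0115
finger_force: 41.2
```

Request:
{"method": "arm_command", "body": {
  "deltas": [
    {"x":0,"y":0,"z":0.0003,"wx":0,"wy":0,"wz":0},
    {"x":0,"y":0,"z":0.0006,"wx":0,"wy":0,"wz":0},
    {"x":0,"y":0,"z":0.001,"wx":0,"wy":0,"wz":0},
    {"x":0,"y":0,"z":0.001,"wx":0,"wy":0,"wz":0}
  ]
}}

```text
time_s: 10.0
position: [0.4863, -0.0751, 0.2602]
orientation: [0.0, 0.645, 0.765, 0.0]
wrist_force: [-0.7, 0.9, -7.1]
width: 0.0112
finger_force: 41.1
```

Request:
{"method": "arm_command", "body": {
  "deltas": [
    {"x":0,"y":0,"z":0.0003,"wx":0,"wy":0,"wz":0},
    {"x":0,"y":0,"z":0.0006,"wx":0,"wy":0,"wz":0},
    {"x":0,"y":0,"z":0.001,"wx":0,"wy":0,"wz":0},
    {"x":0,"y":0,"z":0.001,"wx":0,"wy":0,"wz":0}
  ]
}}

```text
time_s: 10.33
position: [0.4863, -0.0751, 0.2595]
orientation: [0.0, 0.645, 0.765, 0.0]
wrist_force: [-2.3, 0.4, -1.0]
width: 0.0111
finger_force: 41.7
```

Contact: the measured height stalls at a lift of about 0.139, as expected, and the load drops. I add a touch more.

Request:
{"method": "arm_command", "body": {
  "deltas": [
    {"x":0,"y":0,"z":0.0002,"wx":0,"wy":0,"wz":0},
    {"x":0,"y":0,"z":0.0003,"wx":0,"wy":0,"wz":0},
    {"x":0,"y":0,"z":0.0003,"wx":0,"wy":0,"wz":0}
  ]
}}

```text
time_s: 10.58
position: [0.4863, -0.0751, 0.2592]
orientation: [0.0, 0.644, 0.765, 0.0]
wrist_force: [-4.4, 0.1, 3.7]
width: 0.0118
finger_force: 42.0
```

Run:
```python
from h import *
s=read_state();print(s["position"],s["wrist_force"],s["width"])
c=read_camera("wrist");f=c["frame"]
d=read_camera("side")["frame"][90:250,230:390]
im=np.hstack([cv2.resize(f[100:340,400:600],(400,480)),cv2.resize(d,(400,480),interpolation=cv2.INTER_CUBIC)])
cv2.imwrite("pics/m5.png",im[:,:,::-1])
print([(x["p"],w(c,x["location"])) for x in spot_point(c,"pivot")[:2]])
```

```text
[ 0.4863 -0.0751  0.2592] [-4.4245  0.076   3.6514] 0.011774996780340337
[(0.74, array([ 0.5582, -0.0613,  0.2086]))]
```

View pics/m5.png

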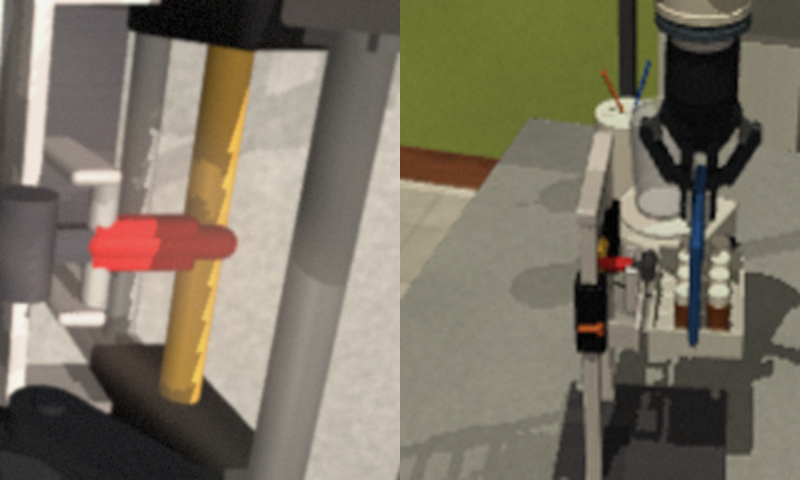

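The nose rests on the yellow rung, level, at about (215,240). The net push is about 4 N, so the rung carries about 10 N. I relax the grip, ease the side load off, then open.

Request:
{"method": "arm_command", "body": {
  "deltas": [
    {"x":0,"y":-0.0004,"z":0,"wx":0,"wy":0,"wz":0},
    {"x":0,"y":-0.0004,"z":0,"wx":0,"wy":0,"wz":0},
    {"x":0,"y":-0.0004,"z":0,"wx":0,"wy":0,"wz":0}
  ],
  "squeeze": 20
}}

```text
time_s: 10.98
position: [0.4863, -0.0752, 0.2592]
orientation: [0.0, 0.645, 0.765, 0.0]
wrist_force: [-0.1, 2.7, 3.9]
width: 0.0115
finger_force: 42.1
```

Request:
{"method": "arm_command", "body": {
  "deltas": [
    {"x":0,"y":0,"z":0,"wx":0,"wy":0,"wz":0},
    {"x":0,"y":0,"z":0,"wx":0,"wy":0,"wz":0},
    {"x":0,"y":0,"z":0,"wx":0,"wy":0,"wz":0},
    {"x":0,"y":0,"z":0,"wx":0,"wy":0,"wz":0},
    {"x":0,"y":0,"z":0,"wx":0,"wy":0,"wz":0},
    {"x":0,"y":0,"z":0,"wx":0,"wy":0,"wz":0}
  ],
  "claw": 0.3,
  "squeeze": 20
}}

```text
time_s: 11.48
position: [0.4858, -0.0752, 0.2589]
orientation: [-0.0, 0.645, 0.765, -0.0]
wrist_force: [-0.3, 0.7, -0.0]
width: 0.0599
finger_force: 0.0
```

Free. Now I go straight up 80 mm.

Request:
{"method": "arm_command", "body": {
  "deltas": [
    {"x":0,"y":0,"z":-0.01,"wx":0,"wy":0,"wz":0},
    {"x":0,"y":0,"z":-0.025,"wx":0,"wy":0,"wz":0},
    {"x":0,"y":0,"z":-0.045,"wx":0,"wy":0,"wz":0},
    {"x":0,"y":0,"z":-0.065,"wx":0,"wy":0,"wz":0},
    {"x":0,"y":0,"z":-0.08,"wx":0,"wy":0,"wz":0},
    {"x":0,"y":0,"z":-0.08,"wx":0,"wy":0,"wz":0},
    {"x":0,"y":0,"z":-0.08,"wx":0,"wy":0,"wz":0},
    {"x":0,"y":0,"z":-0.08,"wx":0,"wy":0,"wz":0}
  ]
}}

```text
time_s: 12.15
position: [0.4855, -0.0751, 0.3383]
orientation: [-0.0, 0.645, 0.765, -0.0]
wrist_force: [0.2, -0.2, -1.1]
width: 0.0598
finger_force: 0.0
```

Run:
```python
from h import *
s=read_state();print(s["position"],s["wrist_force"],s["width"])
c=read_camera("wrist");f=c["frame"]
d=read_camera("side")["frame"][90:250,230:390]
im=np.hstack([cv2.resize(f,(400,250)),cv2.resize(d,(400,250),interpolation=cv2.INTER_CUBIC)])
cv2.imwrite("pics/m6.png",im[:,:,::-1])
for q in("bail","pivot"):print(q,[(x["p"],w(c,x["location"])) for x in spot_point(c,q)[:2]])
```

```text
[ 0.4855 -0.0751  0.3383] [ 0.2104 -0.1666 -1.146 ] 0.059785048182022696
bail [(0.87, array([ 0.4865, -0.0732,  0.2759])), (0.27, array([ 0.5937, -0.0583,  0.1341]))]
pivot [(0.62, array([ 0.564 , -0.0557,  0.212 ])), (0.57, array([ 0.5575, -0.0613,  0.2129]))]
```

View pics/m6.png

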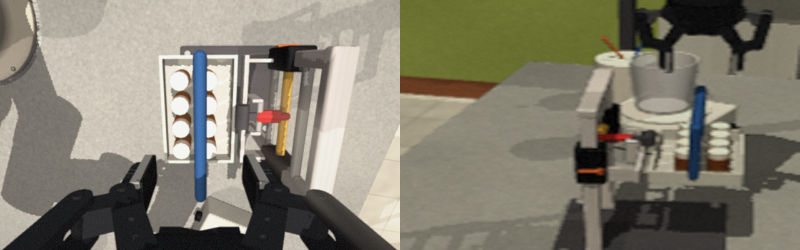

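The tray hangs with its pawl on the yellow rung at (283,117), the handle is at 0.276, and the gripper is clear.

```bash
python3 -c "from bench import *;print(finish_job())"
```

```text
the job is handed in; nothing more can be done
None
```

The tray hangs on its own with its pawl on the yellow rung (lift about 0.139 m, about 10 N on the rung at most by the wrist readings); the gripper is clear, and the job was handed in at about 12 s.

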